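# Square the rosette turntable and lock it with the cam

### The arm

A 6-joint arm with a two-finger parallel gripper is mounted at the origin on a cart in front of the work surface, level with it; the furniture and walls round the work are solid. World frame = base frame: x ahead of the robot, y to its left, z up, the work surface at z = 0. Lengths are in m, angles in rad, forces in N, time in s.
With the tool pointing down it reaches from about 0.35 to 1 m from the base axis. Payload 7.1 kg.
Tool frame: the origin (TCP) lies between the finger pads; the fingertips stand 22 mm ahead of it and the grasp point (between the pads) lies 3 mm ahead of it; z points along the fingers, y is the line along which they close (so a half turn about z gives the same grasp; the last joint's range is limited). The gripper opens to 85 mm and grips with 20 to 120 N. Pads are 22 mm wide; open, the fingers measure 114 mm over their backs; the gripper's body (76 mm by 85 mm) begins 54 mm behind the grasp point. The pads swing forward as they close: fully open they stand 13 mm farther back than shut.
Start: joints at [-1.358, 0.423, 1.63, -0, 1.089, -0.019], TCP at [0.144, -0.608, 0.253] pointing down, gripper open.
Joint ranges: [-3, 3], [-0.9, 2.11], [0.09, 2.58], [-1.31, 4.45], [0.11, 2.69], [-2.54, 2.54]. Speed limits (rad/s): [2.39, 2.39, 3.01, 3.14, 3.14, 3.14].

### API

Orientations are given as a rotation vector (axis times angle).
In Python, from rig import manip gives the robot as it stands. The module is installed in compiled form; this text tells all that it offers. Calls block until the motion is done:
- manip.move_to(position, orientation): joint-space move of the TCP to a pose.
- manip.servo_line(position, orientation=None, rate=0.15): straight line of the TCP; orientation=None keeps the orientation; rate is the mean speed in m/s.
- manip.set_joints(angles): joint-space move.
- manip.command_gripper(opening, f_grip=None): finger opening in m; f_grip is the grip in N (None keeps the last); returns when the fingers have stopped.
- manip.hold(seconds).
- manip.solve_ik(position, orientation): joint angles nearest the present ones, or None.
- manip.camera(name): name is "side" or "top" or "wrist"; returns a dict with "image" (384x512x3 uint8, red, green, blue), "fx", "fy", "cx", "cy" (pixels), "cam_to_world" (4x4, takes a point from camera to world coordinates); the wrist camera has in their place "mount" (4x4, takes a point from camera to tool coordinates, whose origin is the TCP and whose axes are the flange's). Camera axes: x right, y down, z forward; pixel columns grow to the right and rows downward; lengths in m; the calibration is good to about 2 mm. The wrist camera is an equidistant fisheye: a pixel r from the principal point sees the ray r / f radians off the axis. A picture is of the moment at which its call begins: read the wrist's pose just before it. There is no depth.
A pose or a line that the arm cannot do raises manip.IKError and nothing moves.
- manip.sign_off(): hands the job in; it is judged then, once.
Readings, each from a call of its own:
- manip.get_time(): time.
- manip.get_joint_positions(): joint angles.
- manip.get_joint_vel(): joint speeds.
- manip.get_tau(): joint torques, N m.
- manip.get_position(): TCP position.
- manip.get_ee_rot(): TCP orientation.
- manip.get_contact_force(): force on the tool from outside, world axes, zero at the start.
- manip.get_torque(): the same for the moment, N m.
- manip.get_width(): finger opening in m.
- manip.get_grip_force(): force on a finger pad.
Only numpy, scipy, OpenCV 4.12 (cv2) and the standard library are available. Lean on these libraries where they do the work, as an engineer would, in place of code of your own. Each camera call takes 0.05 s, during which the arm holds its last target. There are 200 camera calls.

### The job

Lock the rosette turntable in its home position: swing the cam lever back to open the cam, turn the turntable by its peg until its flat edge faces the lock bar, and push the lock bar up until its headed stud is in the mouth of the cam. Then swing the cam lever over as far as it goes, so that the curved slot draws the stud in and the bar bears tight on the flat, and let go. Do not disturb the tin, the ebony blank or the wooden offcut lying round the fixture.

Things in the scene. Friction and masses are not known exactly. Their poses are not given: they have to be found in the camera images.
- fixture: Plywood fixture board fixed on the worktop, 18 mm thick, about 245 x 230 mm. Origin on the worktop (z = 0) under the turntable's axis. Its x axis is the way the lock bar slides when pushed in; its y axis points from the turntable's axis to the cam's side; z is up. 'Board' positions below are in this frame, in mm.
- turntable (a joint): Angle (rad) of the wooden turntable: 130 mm disc, one flat edge 48 mm from its vertical axis at board (0, 0), top 42 mm up. 0 = flat squarely faces the bar, peg at board (48, 0); grows anticlockwise from above; -1.6 to 1.6; starts at -1.3 to -0.6. Friction 0.06 Nm, stays where left. Over 0.3 rad off, its round edge stops the bar short; under that, the bar squares it.
- peg (a point): Point on the turntable's upright round peg (18 mm diameter, dark wood), 16 mm below the peg's top; the peg stands 40 mm tall on the disc, 48 mm from the turntable's axis, opposite the flat. May be gripped or pushed.
- bar (a joint): How far the lock bar (wood, 36 x 170 x 22 mm) is pushed in along board +x, 0 to 0.070 m; starts at 0.005 to 0.020; friction 2 N, stays where left. 0.042: stud stopped by the rim of a cam not open. 0.055: shoe meets the turntable's round edge. 0.062: stud in the mouth of the open cam, against its hub, as far as pushing goes. 0.066: shoe touches the flat. 0.068: fully drawn in by the cam.
- bar_grip (a point): Centre of the lock bar's upright handle, 20 mm below its top: dark wooden block 18 mm thick along the board's x, 60 mm wide along the board's y, standing 44 mm above the bar. May be gripped across its thickness or pushed.
- stud (a point): Top part of the upright headed steel stud on the tongue at the bar's cam end: neck 10 mm, head 18 mm diameter, head top 50 mm above the worktop. It moves with the bar on a line through the cam's axis.
- cam (a joint): Angle (rad) of the steel cam disc, 0 to 1.7, growing anticlockwise from above. 0 = lever at its stop, slot mouth facing the stud (it can enter below 0.2). Turned on with the stud in the mouth, the slot draws it about 6 mm to the axis by 1.3, then runs level to the stop at 1.7. Starts at 0.6 to 1.2 (mouth turned away). Friction 0.1 Nm, up to 0.4 when drawing; stays where left.
- cam_axis (a point): Point on the cam's vertical axis, at the top face of its 90 mm disc, 40 mm above the worktop; at board (-10, 114).
- cam_post (a point): Point on the round upright post of the cam lever (dark wood, 18 mm diameter, 40 mm tall), 17 mm below its top; it stands 62 mm from the cam's axis, on the lever arm, whose top is 50 mm above the worktop. With the cam at 0 it points 38 degrees clockwise from the board's x axis, seen from above. May be gripped or pushed.
- tuner_tin: Round tin with a dark blue lid, 72 mm across, 28 mm high, loose on the worktop; origin at the centre of its underside. Leave alone.
- bridge_blank: Black ebony blank 30 x 160 x 10 mm, loose on the worktop; origin at the centre of its underside. Leave alone.
- dowel: Pale square wooden offcut 16 x 130 x 12 mm, loose on the worktop; origin at the centre of its underside. Leave alone.
- shoe (a joint): How far (m) the sprung shoe on the bar's front is pressed back: steel strip with two slippery plastic buttons 56 mm apart that bears on the turntable's flat; 0 = free, 5 N per mm, at most 0.004.

How it is judged:
By the outcome, as a careful person would: the job done as asked, in the order asked, and still so for the second after the job is handed in, with the robot touching nothing.
It also fails if it takes over 58 s, if anything falls off the work surface, if the arm or the gripper's body presses on something with over 40 N, if the wrist force passes 120 N, or if a joint passes its speed limit or range.

## Working session

There is one attempt and no reset: what is moved stays moved. The work goes in short steps, each a Python script; the robot and the scene stay as the last script left them, time stands still between calls to the robot, and variables do not carry over. Pictures are saved under pics/ and viewed, at most 10 in all, crops included, and the job is handed in when it is done.

```bash
mkdir -p pics; python3 - <<'E'
from rig import manip
import cv2,numpy as np
for n in("top","side"):
    c=manip.camera(n); cv2.imwrite(f"pics/{n}0.png",cv2.resize(c["image"][:,:,::-1],(800,600),interpolation=cv2.INTER_CUBIC))
    print(n,c["fx"],c["fy"],c["cx"],c["cy"]);print(np.round(c["cam_to_world"],4).tolist())
print(manip.get_time(),manip.get_ee_rot(),manip.get_width())
E
```

```text
top 381.1461128638765 381.1461128638765 258.81800165662696 192.1348180557194
[[0.0116, -0.9852, 0.1709, 0.4933], [-0.9998, -0.0085, 0.0192, 0.1305], [-0.0175, -0.1711, -0.9851, 0.9275], [0.0, 0.0, 0.0, 1.0]]
side 449.6451982820692 449.6451982820692 256.99412356591796 189.27935875257404
[[0.9542, -0.162, 0.2516, 0.419], [-0.2984, -0.5782, 0.7594, -0.5604], [0.0224, -0.7997, -0.6, 0.6113], [0.0, 0.0, 0.0, 1.0]]
0.1 [-3.11909266e+00 -3.63145739e-01  2.35196619e-04] 0.08573962976107759
```

View pics/top0.png

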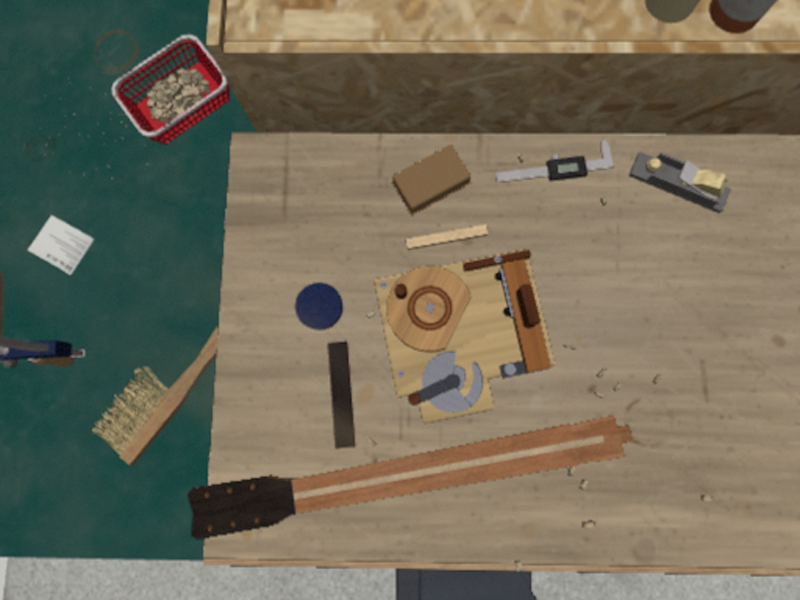

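View pics/side0.png

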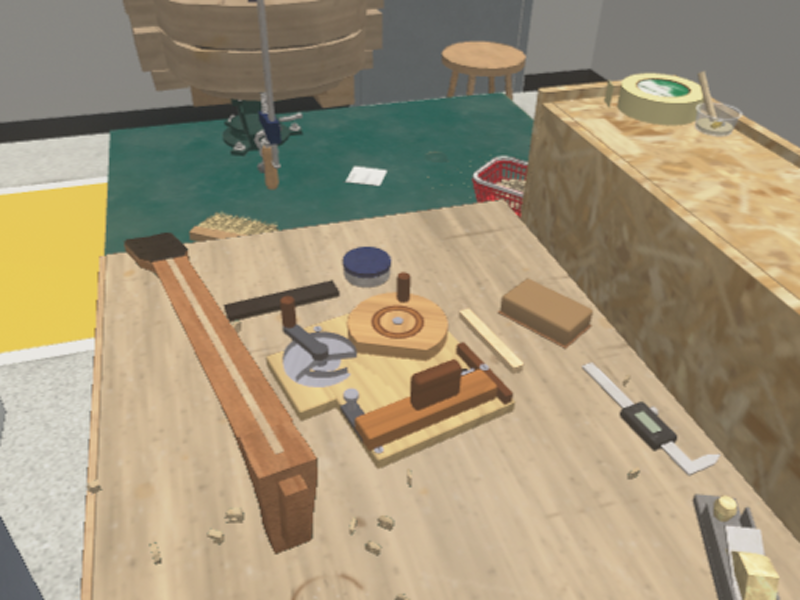

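Top view (800x600 px): turntable axis (430,308), peg top (401,290), lever post top (414,399), stud (510,369), handle top (528,303). Side view: axis (398,321), peg (404,275), post (287,299), stud (351,396).

```bash
cat > h.py <<'E'
from rig import manip
import cv2,numpy as np
from scipy.optimize import least_squares
from scipy.spatial.transform import Rotation as R
def proj(c,P):
    T=np.linalg.inv(c["cam_to_world"]); p=T[:3,:3]@P+T[:3,3]
    return np.array([c["fx"]*p[0]/p[2]+c["cx"],c["fy"]*p[1]/p[2]+c["cy"]])
def board(f,p):  # f=(x,y,yaw of board x)
    c,s=np.cos(f[2]),np.sin(f[2]); return np.array([f[0]+c*p[0]-s*p[1],f[1]+s*p[0]+c*p[1],p[2]])
def pts(q):  # q: x,y,yaw,tt,bar_stud_x,cam,handle x
    a=q[5]-np.radians(38)
    return dict(tt=[0,0,.042],peg=[.048*np.cos(q[3]),.048*np.sin(q[3]),.082],
      post=[-.010+.062*np.cos(a),.114+.062*np.sin(a),.090],stud=[q[4],.114,.050])
E
python3 - <<'E'
from h import *
obs={"top":dict(tt=(430,308),peg=(401,289.5),post=(413.5,399),stud=(510,369)),
"side":dict(tt=(398,321),peg=(404,275),post=(287,299),stud=(351,396))}
C={n:manip.camera(n) for n in obs}
def res(q):
    d=pts(q); return np.concatenate([proj(C[n],board(q,d[k]))-np.array(o)/1.5625 for n in obs for k,o in obs[n].items()])
s=least_squares(res,[.5,.1,1.6,-.9,-.1,.9])
print(s.x.round(4)); print(res(s.x).reshape(-1,2).round(1).tolist())
q=s.x
# handle: triangulate top centre
h=least_squares(lambda P:np.concatenate([proj(C["top"],P)-np.array((527.5,303))/1.5625,proj(C["side"],P)-np.array((437,372))/1.5625]),[.5,0,.08]).x
d=h[:2]-q[:2];c,sn=np.cos(q[2]),np.sin(q[2]);print("handle",h.round(4),"board",c*d[0]+sn*d[1],-sn*d[0]+c*d[1])
np.save("q.npy",q)
E
```

```text
[ 0.6362  0.1089  1.7768 -0.6504 -0.0979  0.8959]
[[0.1, -0.4], [-0.1, -0.5], [0.3, -0.3], [1.0, 0.1], [-0.3, 0.3], [-0.4, -0.1], [-0.3, -0.3], [-0.2, -1.0]]
handle [ 0.6383 -0.0304  0.0781] board -0.13683196543578777 0.026486354622748533
```

```bash
cat >> h.py <<'E'
q=np.load("q.npy")
def ori(phi):  # tool down, closing line at world angle phi
    y=np.array([np.cos(phi),np.sin(phi),0]);z=np.array([0,0,-1.]);return R.from_matrix(np.c_[np.cross(y,z),y,z]).as_rotvec()
def tcp(b,zg): # board xy, grasp height -> TCP (grasp point 3 mm ahead)
    return board(q,[b[0],b[1],zg+.003])
def pick(poses): # half-turn with the smaller last-joint use over poses [(pos,phi)]
    best=[]
    for k in(0,np.pi):
        js=[manip.solve_ik(p,ori(f+k)) for p,f in poses]
        best.append((99 if any(j is None for j in js) else max(abs(j[5]) for j in js),k))
    print("j6",best); return min(best)[1]
def onarc(c,r,th,zg): return tcp([c[0]+r*np.cos(th),c[1]+r*np.sin(th)],zg), q[2]+th+np.pi/2
def rot(c,r,t0,t1,zg,flim,tail,k,step=.12):
    """follow arc from t0 to t1; last `tail` rad in fine steps, stopping at tangential force flim"""
    s=np.sign(t1-t0);f0=manip.get_contact_force();th=t0
    while s*(t1-th)>1e-6:
        d=step if s*(t1-th)>tail+1e-6 else .02
        th=th+s*min(d,abs(t1-th)); p,f=onarc(c,r,th,zg); manip.servo_line(p,ori(f+k),rate=.08)
        F=manip.get_contact_force()-f0; t=np.array([np.cos(f),np.sin(f),0]); ft=-s*F@t
        if ft>flim: break
    print("arc end",round(th,3),"F",F.round(1),"ft",round(ft,1),"t",manip.get_time()); return th
def grab(b,zg,phi,opening=.045,grip=40,zh=.13):
    o=ori(phi); manip.command_gripper(opening,grip)
    manip.move_to(tcp(b,zh),o); manip.servo_line(tcp(b,zg),o,rate=.12)
    manip.command_gripper(0.0,grip); print("width",manip.get_width(),"F",manip.get_contact_force().round(1),"t",manip.get_time())
def release(opening=.045,zh=.13):
    manip.command_gripper(opening); p=manip.get_position(); manip.servo_line([p[0],p[1],zh],rate=.15)
def snap(n,name):
    c=manip.camera(n); cv2.imwrite(name,cv2.resize(c["image"][90:270,220:380,::-1] if n=="top" else c["image"][:,:,::-1],(640,720) if 0 else ((533,600) if n=="top" else (800,600)),interpolation=cv2.INTER_CUBIC))
CAM=(-.010,.114);OFF=-np.radians(38)
E
python3 - <<'E'
from h import *
t0=q[5]+OFF
k=pick([onarc(CAM,.062,t,.075) for t in(t0,OFF)])
p,f=onarc(CAM,.062,t0,.075)
b=(CAM[0]+.062*np.cos(t0),CAM[1]+.062*np.sin(t0))
# clear staging point above first
manip.move_to(tcp(b,.2),ori(f+k))
grab(b,.075,f+k)
th=rot(CAM,.062,t0,OFF-.04,.075,12,.12,k)
print("cam",th-OFF)
release(); snap("top","pics/top1.png")
E
```

```text
j6 [(99, 0), (np.float64(0.6692252870432975), 3.141592653589793)]
width 0.01664239919640479 F [-0.2  0.3  7.3] t 4.9167
arc end -0.687 F [-12.9   4.8  10.9] ft 13.6 t 7.7833
cam -0.024105419617607593
```

View pics/top1.png

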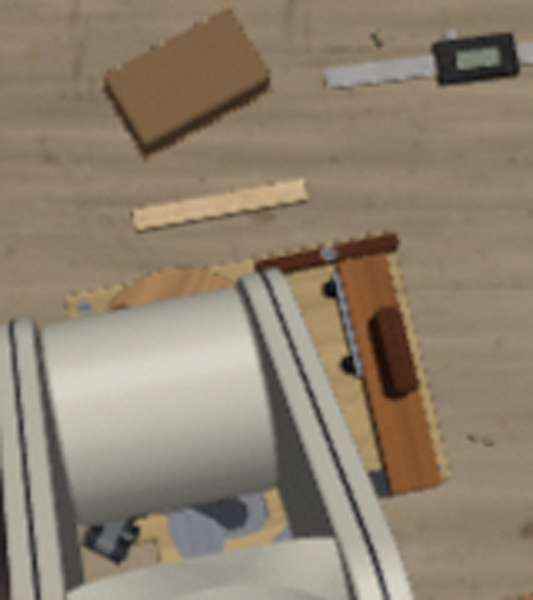

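The arm hides the lever in this view. The stop was felt at cam ≈ -0.02, so the cam is open. Next is the turntable.

```bash
python3 - <<'E'
from h import *
O=(0,0);t0=q[3]
k=pick([onarc(O,.048,t,.067) for t in(t0,0)])
p,f=onarc(O,.048,t0,.067)
grab((.048*np.cos(t0),.048*np.sin(t0)),.067,f+k)
rot(O,.048,t0,0.0,.067,20,0,k)
release()
# go over the handle
h=(-.137,.0265); k=pick([(tcp(h,.068),q[2]),(tcp((-.085,.0265),.068),q[2])])
manip.command_gripper(.045); manip.move_to(tcp(h,.15),ori(q[2]+k))
snap("side","pics/side1.png"); print(manip.get_time(),k)
E
```

```text
j6 [(99, 0), (np.float64(0.6544705362073211), 3.141592653589793)]
width 0.016904111955532097 F [-1.8  0.9  5.4] t 10.4583
arc end 0.0 F [ 2.2  4.9 -0.1] ft 3.1 t 12.0417
j6 [(np.float64(1.843362821221338), 0), (np.float64(1.3781360899872048), 3.141592653589793)]
14.4083 3.141592653589793
```

View pics/side1.png

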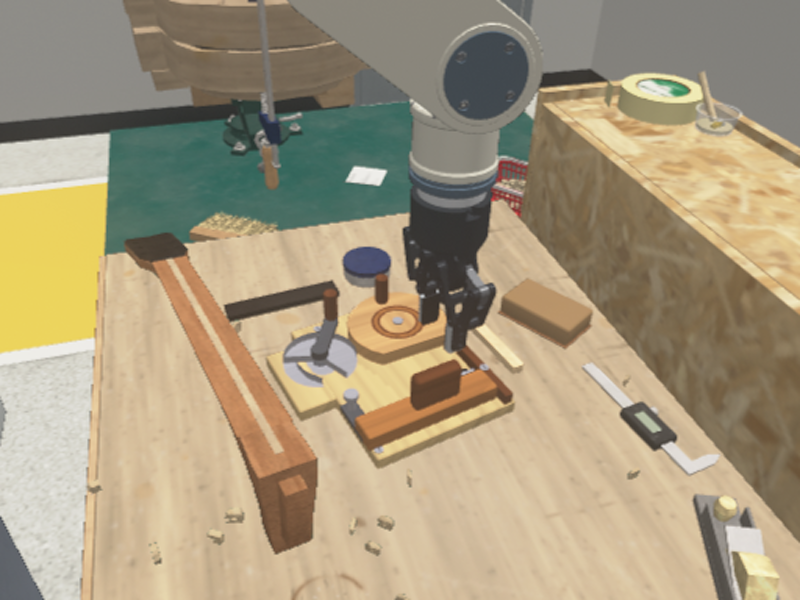

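Side view: the lever is back, with its post at (330,300) and the mouth towards the stud. The peg is at (381,288), so the flat faces the bar. Now I'll grip the handle and push the bar.

```bash
python3 - <<'E'
from h import *
h=np.array([-.137,.0265]); ph=q[2]+np.pi; o=ori(ph)
manip.servo_line(tcp(h,.068),o,rate=.1); manip.command_gripper(0,40)
print("w",manip.get_width(),manip.get_contact_force().round(1),manip.get_time())
f0=manip.get_contact_force();u=np.array([np.cos(q[2]),np.sin(q[2]),0]);d=0;L=[]
while d<.064:
    d+=.01 if d<.0295 else .005 if d<.0445 else .0015
    manip.servo_line(tcp(h+[d,0],.068),o,rate=.06); f=-(manip.get_contact_force()-f0)@u; L.append((round(d,4),round(f,1)))
    if f>12: break
print(L,manip.get_contact_force().round(1),manip.get_time())
release(zh=.15)
p=manip.get_position(); manip.servo_line([p[0]+.02,p[1]-.02,.25],rate=.25)
snap("side","pics/side2.png"); print(manip.get_time())
E
```

```text
w 0.017295774327358546 [-0.1  0.1  5.7] 15.725
[(0.01, np.float64(-1.8)), (0.02, np.float64(-1.7)), (0.03, np.float64(-1.3)), (0.035, np.float64(-2.6)), (0.04, np.float64(-1.9)), (0.045, np.float64(-1.5)), (0.0465, np.float64(-0.1)), (0.048, np.float64(0.6)), (0.0495, np.float64(1.0)), (0.051, np.float64(0.8)), (0.0525, np.float64(1.6)), (0.054, np.float64(0.3)), (0.0555, np.float64(-0.3)), (0.057, np.float64(3.9)), (0.0585, np.float64(11.0)), (0.06, np.float64(18.1))] [  0.5 -18.2   6.3] 19.925
21.6
```

View pics/side2.png

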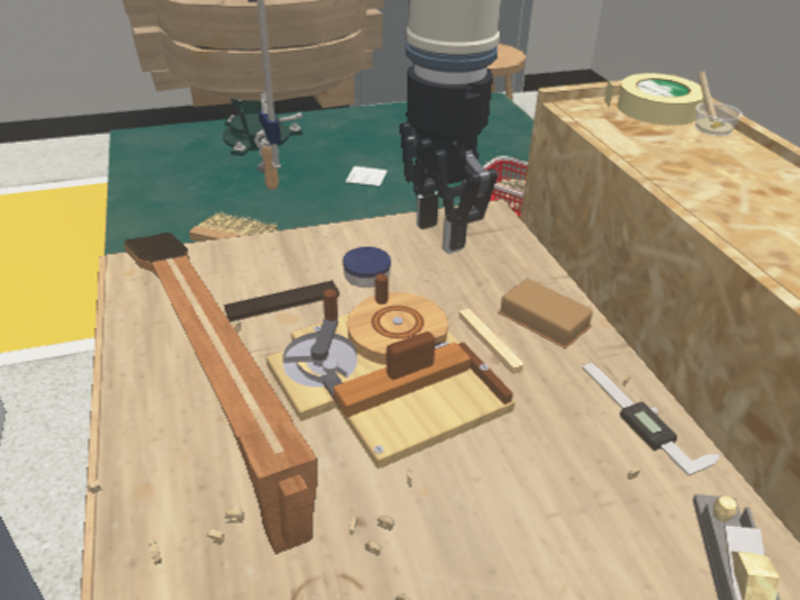

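The stud at (325,377) is in the mouth under the lever, and the bar stopped after about 57 mm. Now I'll close the cam.

```bash
python3 - <<'E'
from h import *
t0=OFF
k=pick([onarc(CAM,.062,t,.075) for t in(t0,OFF+1.8)])
p,f=onarc(CAM,.062,t0,.075)
b=(CAM[0]+.062*np.cos(t0),CAM[1]+.062*np.sin(t0))
grab(b,.075,f+k,zh=.15)
th=rot(CAM,.062,t0,OFF+1.82,.075,22,.22,k)
print("cam",th-OFF, manip.get_width())
release(zh=.15)
p=manip.get_position(); manip.servo_line([p[0]-.12,p[1]+.05,.27],rate=.25)
snap("side","pics/side3.png"); snap("top","pics/top3.png"); print(manip.get_time())
E
```

```text
j6 [(np.float64(2.4723673665464956), 0), (np.float64(1.1775670279336883), 3.141592653589793)]
width 0.017299543930300525 F [-8.1  6.4  8.6] t 23.7083
arc end 1.097 F [ 6.4 24.8 -4.5] ft 25.6 t 28.4417
cam 1.76 0.016596308519722748
30.4167
```

View pics/side3.png

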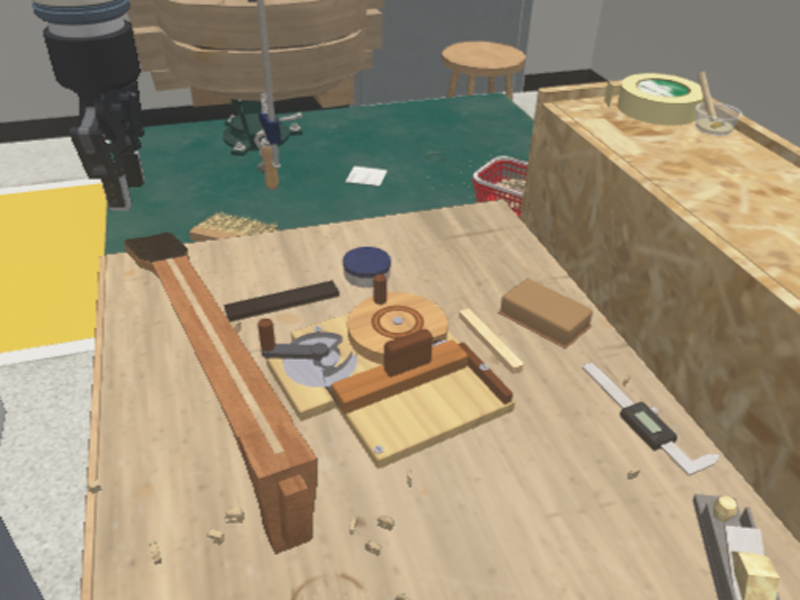

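View pics/top3.png

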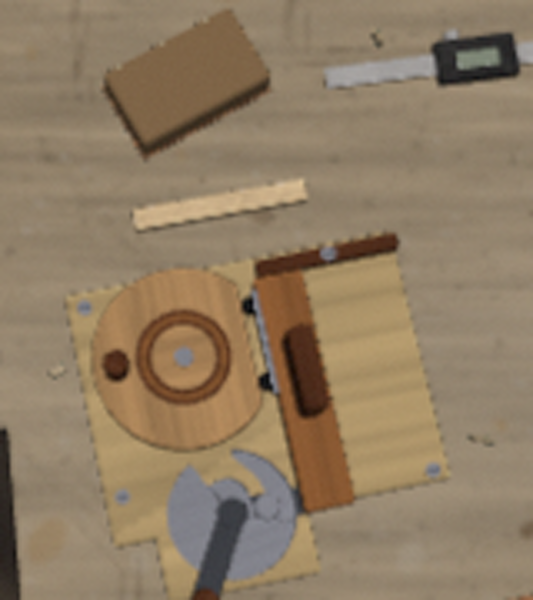

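The top view shows the stud (267,506) held in the slot behind the cam's rim, and both shoe buttons (250,306) and (267,381) on the flat. The lever is hard over, its stop felt at 25 N, and the other objects haven't moved.

```bash
python3 -c "
from rig import manip
print(manip.sign_off())"
```

```text
the job is handed in; nothing more can be done
None
```

The turntable is locked at home: the lever is hard over on its stop, the stud is drawn into the cam slot and the bar's shoe is on the flat. The robot has let go and moved clear, the tin, blank and offcut are where they were, and I handed the job in at about 30 s.

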